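# Load the wide paper roll onto the roll feeder

### The job

Load the roll feeder beside the till: pick up the wide full paper roll (not the narrow one) and lay it in the hollow between the feeder's two free-turning rollers, along them and between the two end cheeks. Lower it gently until it rests on both rollers before you let go, so that it neither drops nor sets the rollers spinning, and leave it lying there at rest. Leave the narrow roll where it lies.

Things in the scene. Friction and masses are not known exactly. Their poses are not given: they have to be found in the camera images.
- wide_roll_center (a point): centre of the wide roll: a full white paper roll, a solid cylinder 56 mm in diameter and 80 mm long with a dark core mark on each end, about 0.16 kg, lying loose on its side on the counter (it can roll). Its x axis is the axis of the cylinder; lying on the counter the centre is 28 mm up
- narrow_roll_center (a point): centre of the narrow roll: another white paper roll lying on its side, the same 56 mm in diameter but only 45 mm long; x axis = axis of the cylinder. Stays where it is. Which of the two spots on the counter holds which roll varies
- feeder: fixed roll feeder: aluminium base 126 x 82 mm, two grey rollers, dark end cheeks 40 mm high, 110 mm clear between them (x = -55 to +55 mm; black belt cover outside the +x cheek, to x = 68 mm). Origin: middle of the underside, on the counter; x along the rollers, z up. A 56 mm roll resting on both rollers has its centre at x = 0 (15 mm play either way), y = 0, z = 54 mm
- roller (a joint): turn of the feeder's roller at y = -16 mm, rad, 0 at the start. Both rollers are 16 mm in diameter, axes 22 mm above the counter at y = -16 and +16 mm of the feeder; they turn freely without end, linked by a belt so that they turn together
There are look-alikes about, which are no part of the job. Leave any red or turquoise look-alike of the part that bears wide_roll_center alone.

How it is judged:
By the outcome, as a careful person would: the job done as asked, in the order asked, and still so for the second after the job is handed in, with the robot touching nothing.
It also fails if it takes over 32 s, if anything falls off the work surface, if the arm or the gripper's body presses on something with over 40 N, if the wrist force passes 120 N, or if a joint passes its speed limit or range.

### The arm

A 6-joint arm with a two-finger parallel gripper is mounted at the origin on a cart in front of the work surface, level with it; the furniture and walls round the work are solid. World frame = base frame: x ahead of the robot, y to its left, z up, the work surface at z = 0. Lengths are in m, angles in degrees, forces in N, time in s.
With the tool pointing down it reaches from about 0.25 to 0.725 m from the base axis. Payload 9.7 kg.
Tool frame: the origin (TCP) lies at the very end of the fingers, on their centre line; the grasp point (between the pads) lies 19 mm behind it; z points along the fingers, y is the direction in which the jaws open and shut (so a half turn about z gives the same grasp; the last joint's range is limited). The gripper opens to 85 mm and grips with 20 to 120 N. Pads are 22 mm wide; open, the fingers measure 114 mm over their backs; the gripper's body (76 mm by 85 mm) begins 54 mm behind the grasp point. The pads swing forward as they close: fully open they stand 13 mm farther back than shut.
Start: joints at [-63.083, 4.979, 10.078, 95.1, 0, 90], TCP at [0.249, -0.49, 0.231] pointing down, gripper open.
Joint ranges: [-179.16, 179.16], [-48.56, 103.87], [-65.8, 70.77], [-126.05, 130.52], [-82.76, 87.17], [-180, 180]. Speed limits (degrees/s): [127.2, 127.2, 147.25, 180, 180, 180].

### API

Orientations are given as [roll, pitch, yaw] about the fixed x, y, z axes, in that order (R = Rz(yaw) Ry(pitch) Rx(roll)).
In Python, from workcell import bot gives the robot as it stands.
- The arm moves only by the shell command python3 -m pendant 'ROWS' [FORCE]. ROWS is JSON, a list that holds one entry, the list of rows, each a list of 7 numbers: the shift along the tool's x, y, z in cm, then the turn, a rotation vector about the tool's x, y, z in rad, then the opening in per cent of the stroke, from 0 (shut) to 100 (fully open). In form: [[[dx, dy, dz, ax, ay, az, gripper], ...]]. A call has 1 to 5 rows; each row shifts and turns the pose as measured when the row begins, along the tool's axes as they then stand; what a row does not reach is not made up. A row lasts 1/12 s, in which the tool goes at most 41.7 mm and 7.16 degrees, less where a joint would pass 70% of its speed; a pose out of reach is approached as far as the arm can. A call with a gripper value outside its range is refused whole. The fingers move at their own pace and stop on an object; FORCE is the grip in N (left out, the last holds). Time passes only in rows, so rows that do not move let the fingers close. It gives the time, the measured TCP pose, the force and the opening at its end, in the units of the state.
- bot.get_obs(): the state, without advancing time (a new reading comes with each control period).
- bot.camera(name): name is "scene" or "top" or "wrist"; returns the picture (400x640x3 uint8, red, green, blue); there is no depth.
- bot.get_calibration(name): a dict with "intrinsics" (3x3 intrinsics, pixels), "pose" (4x4, takes a point from camera to world coordinates); the wrist camera has in their place "T_tool_cam" (4x4, takes a point from camera to tool coordinates, whose origin is the TCP and whose axes are the flange's). Camera axes: x right, y down, z forward; pixel columns grow to the right and rows downward; lengths in m; the calibration is good to about 2 mm. A picture is of the moment at which its call begins: read the wrist's pose just before it. get_calibration takes no time and is no camera call.
- bot.job_done(): hands the job in, once; it reports no verdict.
Trained networks look in the newest picture that a camera, given by its name, has taken for a name from the list of things; names that differ only in an ending like _2 or _b are one class to them, and where a whole thing is asked for, a point or a joint stands for the part that bears it (a point fixed in the world has none). Each returns a list of dicts, best first, with "confidence" (0 to 1); they miss things now and then, are a little off and sometimes report something else, mostly with a low value. They report only what shows in the picture. A call takes as long as a camera call. They do not tell look-alikes from the thing itself.
- bot.masks_of(camera, thing): "pixels" (400x640 bool, what is visible of it) and "extent" ([left, top, right, bottom] in pixels, round what is visible of it).
- bot.mark_of(camera, thing): "uv" ([column, row] in pixels: a listed point, or the origin of a listed thing).
The state is a dict: "time": time; "q": joint angles; "qd": joint speeds; "joint_efforts": joint torques, N m; "ee_pos": TCP position; "tcp_rot": TCP orientation; "wrist_force": force on the tool from outside, world axes, zero at the start; "torque": the same for the moment, N m; "opening": finger opening in m.
Only numpy, scipy, OpenCV 4.12 (cv2) and the standard library are available. Lean on these libraries where they do the work, as an engineer would, in place of code of your own. Each camera call takes 0.05 s, during which the arm holds its last target. There are 200 camera calls.

## Working session

There is one attempt and no reset: what is moved stays moved. The work goes in short steps, Python scripts to look and compute and a shell command to move; the robot and the scene stay as the last step left them, time stands still between calls to the robot, and variables do not carry over. Pictures are saved under pics/ and viewed, about 8 in all and at most 12, crops included, and the job is handed in when it is done.

```bash
mkdir -p pics; ls; python3 - <<'E'
from workcell import bot
import cv2,numpy as np
o=bot.get_obs();print({k:np.round(v,3) for k,v in o.items()})
for c in ("scene","top"):
    im=bot.camera(c);cv2.imwrite(f"pics/{c}0.png",im[:,:,::-1])
    for t in ("wide_roll_center","narrow_roll_center","feeder"):
        print(c,t,[(np.round(d["confidence"],2),np.round(d["uv"],1)) for d in bot.mark_of(c,t)],[(round(d["confidence"],2),d["extent"]) for d in bot.masks_of(c,t)])
    k=bot.get_calibration(c);print(k["intrinsics"],k["pose"])
print(bot.get_calibration("wrist"))
E
```

```text
pics
{'time': np.float64(0.0), 'q': array([-6.3081e+01,  5.0120e+00,  1.0033e+01,  9.5100e+01,  1.0000e-03,
        9.0001e+01]), 'qd': array([-0.042,  0.038,  0.092,  0.061, -0.025,  0.009]), 'joint_efforts': array([ 1.0000e-03, -5.2038e+01,  4.6481e+01,  1.6000e-02,  0.0000e+00,
       -0.0000e+00]), 'ee_pos': array([ 0.249, -0.49 ,  0.231]), 'tcp_rot': array([-1.79922e+02, -1.00000e-03,  2.69180e+01]), 'wrist_force': array([-0.211, -1.528,  0.368]), 'torque': array([ 0.001,  0.008, -0.037]), 'opening': np.float64(0.085)}
scene wide_roll_center [(np.float64(0.8), array([339. , 223.2])), (np.float64(0.79), array([368.7, 151.2])), (np.float64(0.63), array([286.9, 226.5])), (np.float64(0.58), array([325.7, 255.6]))] [(0.8, [308.6, 242.9, 340.0, 273.4]), (0.78, [323.5, 209.5, 354.9, 242.5]), (0.72, [270.7, 211.3, 300.7, 242.5]), (0.67, [357.7, 138.7, 383.7, 165.2])]
scene narrow_roll_center [(np.float64(0.74), array([337.7, 170.8]))] [(0.48, [330.8, 163.0, 343.4, 180.0])]
scene feeder [(np.float64(0.75), array([260.9, 298.5]))] [(0.87, [230.6, 279.4, 286.0, 315.0])]
[[494.29333167   0.
[... 1081 characters left out ...]
93e-02 -2.17490194e-05 -3.30487078e-02]
 [-2.06220865e-03 -1.24176423e-01 -9.92258012e-01  1.19230143e+00]
 [ 0.00000000e+00  0.00000000e+00  0.00000000e+00  1.00000000e+00]]
{'intrinsics': array([[319.37676216,   0.        , 313.59685202],
       [  0.        , 319.37676216, 198.15407   ],
       [  0.        ,   0.        ,   1.        ]]), 'T_tool_cam': array([[ 1.29707912e-03, -9.59681714e-01, -2.81085973e-01,
         7.24640666e-02],
       [ 9.99999116e-01,  1.32666520e-03,  8.50332187e-05,
         4.12242271e-04],
       [ 2.91302153e-04, -2.81085835e-01,  9.59682587e-01,
        -1.42469262e-01],
       [ 0.00000000e+00,  0.00000000e+00,  0.00000000e+00,
         1.00000000e+00]])}
```

```bash
cat > h.py <<'E'
from workcell import bot
import cv2,numpy as np
from scipy.spatial.transform import Rotation as Ro
def cam(c):
    k=bot.get_calibration(c)
    if c!="wrist": return k["intrinsics"],k["pose"]
    o=bot.get_obs();T=np.eye(4);T[:3,:3]=Ro.from_euler("xyz",o["tcp_rot"],degrees=True).as_matrix();T[:3,3]=o["ee_pos"]
    return k["intrinsics"],T@k["T_tool_cam"]
def ray(K,P,uv,z):
    d=P[:3,:3]@np.linalg.solve(K,[uv[0],uv[1],1]);return P[:3,3]+d*(z-P[2,3])/d[2]
def proj(K,P,X):
    p=np.linalg.inv(P)@np.c_[np.atleast_2d(X),np.ones(len(np.atleast_2d(X)))].T;p=K@p[:3];return (p[:2]/p[2]).T
E
python3 - <<'E'
from h import *
a=cv2.imread("pics/top0.png")[130:280,160:490];cv2.imwrite("pics/top0c.png",cv2.resize(a,None,fx=2.4,fy=2.4,interpolation=2))
K,P=cam("top")
for n,uv,z in [("a",(446.8,215.8),.028),("b",(264.6,228.4),.028),("c",(317.6,227.1),.028),("d",(289.4,172.8),.028),("narrow",(402,188.2),.028),("feed",(200.7,190.8),0)]:print(n,ray(K,P,uv,z).round(4))
K,P=cam("scene")
for uv,z in [((339,223.2),.028),((368.7,151.2),.028),((286.9,226.5),.028),((325.7,255.6),.028),((337.7,170.8),.028),((260.9,298.5),0)]:print(ray(K,P,uv,z).round(4))
E
```

```text
a [ 0.4689 -0.345   0.028 ]
b [0.445  0.1109 0.028 ]
c [ 0.446  -0.0214  0.028 ]
d [0.5848 0.0479 0.028 ]
narrow [ 0.5405 -0.2356  0.028 ]
feed [0.5468 0.2793 0.    ]
[ 0.4459 -0.0258  0.028 ]
[ 0.474  -0.3645  0.028 ]
[0.5789 0.0457 0.028 ]
[0.4355 0.0986 0.028 ]
[ 0.5331 -0.233   0.028 ]
[0.544  0.2754 0.    ]
```

View pics/top0c.png

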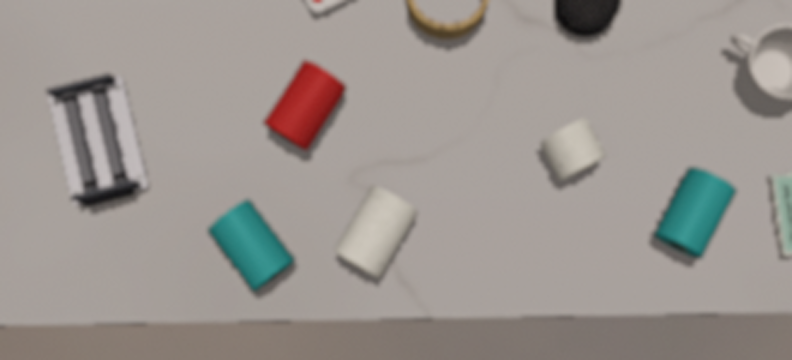

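The top view shows the wide white roll at crop (376,232), which is about (0.446, -0.022) with its axis near -27°. The narrow white roll is at crop (573,150), the feeder at (97,140) with its axis near +13°, and the teal and red ones are look-alikes. I'll move above the wide roll.

```bash
python3 -m pendant '[[[3,-2.5,0,0,0,0,100],[3,-2.5,0,0,0,0,100],[3,-2.5,0,0,0,0,100],[3,-2.5,0,0,0,0,100],[3,-2.5,0,0,0,0,100]]]' 30
python3 -m pendant '[[[3,-2.5,0,0,0,0,100],[3,-2.5,0,0,0,0,100],[3,-2.5,0,0,0,0,100],[3,-2.5,0,0,0,0,100],[3,-2.5,0,0,0,0,100]]]' 
python3 -m pendant '[[[3,-2.5,0,0,0,0.12,100],[0,0,0,0,0,0.12,100],[0,0,0,0,0,0.12,100],[0,0,0,0,0,0.12,100],[0,0,0,0,0,0.12,100]]]' 
python3 -m pendant '[[[0,0,0,0,0,0.12,100],[0,0,0,0,0,0.12,100],[0,0,0,0,0,0.12,100],[0,0,0,0,0,0,100]]]' 
```

```text
time: 1.12
ee_pos: [0.3258, -0.3105, 0.2283]
tcp_rot: [-179.9, 0.1, 26.3]
wrist_force: [0.4, -0.0, 0.9]
opening: 0.0853
time: 1.53
ee_pos: [0.4061, -0.1231, 0.2293]
tcp_rot: [179.9, -0.1, 26.2]
wrist_force: [0.0, -0.7, 0.1]
opening: 0.0852
time: 1.95
ee_pos: [0.4227, -0.0827, 0.2299]
tcp_rot: [-179.9, -0.2, -7.6]
wrist_force: [-0.0, 0.1, 0.1]
opening: 0.0853
time: 2.28
ee_pos: [0.3983, -0.1529, 0.2301]
tcp_rot: [-176.5, 0.1, -23.2]
wrist_force: [0.2, 0.7, 0.5]
opening: 0.0854
```

```bash
python3 - <<'E'
from h import *
o=bot.get_obs();print({k:np.round(v,3) for k,v in o.items()})
K,P=cam("wrist");im=bot.camera("wrist");cv2.imwrite("pics/w1.png",im[:,:,::-1])
print(proj(K,P,[.446,-.022,.028]))
for d in bot.masks_of("wrist","wide_roll_center"):print(d["confidence"],d["extent"])
E
```

```text
{'time': np.float64(2.283), 'q': array([-23.31 , -11.712,  -6.003,  95.856,   3.45 , 179.927]), 'qd': array([ 3.537, -0.125,  0.127, -0.361,  0.354, -0.196]), 'joint_efforts': array([-1.7540e+00, -3.3464e+01,  4.6369e+01,  7.3000e-02,  3.8800e-01,
       -4.0000e-03]), 'ee_pos': array([ 0.398, -0.153,  0.23 ]), 'tcp_rot': array([-1.7655e+02,  1.4200e-01, -2.3237e+01]), 'wrist_force': array([0.188, 0.651, 0.511]), 'torque': array([ 0.008,  0.019, -0.027]), 'opening': np.float64(0.085)}
[[201.76030976 177.91982729]]
0.94 [43.5, 44.5, 114.1, 132.0]
0.84 [173.2, 139.1, 225.0, 219.8]
0.69 [63.5, 190.2, 158.5, 263.0]
0.66 [306.9, 0.0, 380.3, 53.6]
0.64 [452.0, 0.0, 536.0, 84.0]
```

View pics/w1.png

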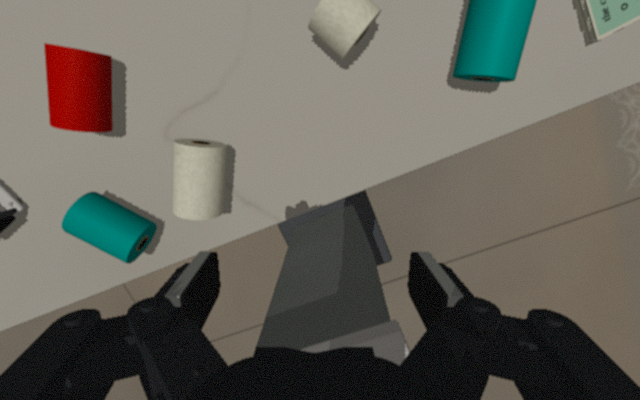

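Joint 6 reached its range end at 180°, because yaw = q1 − q6 + 180. I'll use the half-turned grasp, at yaw ≈153, and turn the other way. In the wrist view the white roll is at (200,178), close to the predicted (202,178).

```bash
python3 -m pendant '[[[0,0,0,-0.06,0,-0.1,100],[0,0,0,0,0,-0.125,100],[0,0,0,0,0,-0.125,100],[0,0,0,0,0,-0.125,100],[0,0,0,0,0,-0.125,100]]]'
for i in 1; do python3 -m pendant '[[[0,0,0,0,0,-0.125,100],[0,0,0,0,0,-0.125,100],[0,0,0,0,0,-0.125,100],[0,0,0,0,0,-0.125,100],[0,0,0,0,0,-0.125,100]]]'; done
python3 -m pendant '[[[0,0,0,0,0,-0.125,100],[0,0,0,0,0,-0.125,100],[0,0,0,0,0,-0.125,100],[0,0,0,0,0,-0.125,100],[0,0,0,0,0,-0.125,100]]]'
python3 -m pendant '[[[0,0,0,0,0,-0.125,100],[0,0,0,0,0,-0.125,100],[0,0,0,0,0,-0.125,100],[0,0,0,0,0,-0.125,100],[0,0,0,0,0,-0.125,100]]]'
python3 -m pendant '[[[0,0,0,0,0,-0.125,100],[0,0,0,0,0,-0.125,100],[0,0,0,0,0,-0.125,100],[0,0,0,0,0,-0.125,100],[0,0,0,0,0,0,100]]]'
```

```text
time: 2.8
ee_pos: [0.4006, -0.1475, 0.2305]
tcp_rot: [179.8, 0.0, 11.8]
wrist_force: [-0.5, 0.7, 0.8]
opening: 0.0856
time: 3.22
ee_pos: [0.4027, -0.142, 0.2309]
tcp_rot: [179.8, 0.1, 47.6]
wrist_force: [-0.2, 0.8, 0.3]
opening: 0.0856
time: 3.63
ee_pos: [0.4047, -0.1365, 0.2313]
tcp_rot: [179.8, 0.3, 83.4]
wrist_force: [-0.2, 0.2, -0.8]
opening: 0.0853
time: 4.05
ee_pos: [0.4066, -0.131, 0.2317]
tcp_rot: [180.0, 0.4, 119.3]
wrist_force: [-0.0, 0.5, -0.9]
opening: 0.0853
time: 4.47
ee_pos: [0.4084, -0.1255, 0.2321]
tcp_rot: [-179.8, 0.4, 148.4]
wrist_force: [0.2, -0.1, -0.5]
opening: 0.0855
```

```bash
python3 -m pendant '[[[0.7,3.6,0,0,0,-0.07,100],[0.7,3.6,0,0,0,0,100],[0.7,3.6,0,0,0,0,100],[0,0,0,0,0,0,100]]]'
python3 - <<'E'
from h import *
K,P=cam("wrist");im=bot.camera("wrist")
def ang(v):return round(float(np.degrees(np.arctan2(v[1],v[0]))),1)
for c in ("wrist","top"):
    if c=="top":bot.camera("top");K,P=cam("top")
    for d in bot.masks_of(c,"wide_roll_center"):
        m=d["pixels"].astype(np.uint8)
        if c=="wrist":
            for cc in cv2.findContours(m,0,2)[0]: cv2.drawContours(im,[cc],-1,(255,0,255),1)
        ctr,s,a=cv2.minAreaRect(cv2.findNonZero(m));b=cv2.boxPoints((ctr,s,a))
        e0,e1=b[1]-b[0],b[2]-b[1];L=e0 if np.hypot(*e0)>np.hypot(*e1) else e1
        ctr=np.array(ctr);p=ray(K,P,ctr+L/2,.035);q=ray(K,P,ctr-L/2,.035)
        col=im[m>0].mean(0).round() if c=="wrist" else ''
        print(c,round(d["confidence"],2),ctr.round(),((p+q)/2).round(4),"ang",ang(p-q),"len",np.linalg.norm(p-q).round(4),col)
    print([(d["confidence"],ray(K,P,d["uv"],.028).round(4)) for d in bot.mark_of(c,"wide_roll_center")])
cv2.imwrite("pics/w2.png",im[:,:,::-1])
E
```

```text
time: 4.8
ee_pos: [0.444, -0.016, 0.2316]
tcp_rot: [-179.8, 0.5, 151.7]
wrist_force: [-0.1, 0.2, -1.1]
opening: 0.0854
wrist 0.92 [ 82. 296.] [ 0.4463 -0.3391  0.035 ] ang 73.9 len 0.075 [24. 70. 84.]
wrist 0.85 [421. 245.] [0.5808 0.0517 0.035 ] ang 147.8 len 0.0984 [121.   8.  26.]
wrist 0.66 [420. 107.] [0.4369 0.1111 0.035 ] ang 37.0 len 0.0937 [ 14.  95. 101.]
wrist 0.63 [312. 176.] [ 0.4495 -0.0204  0.035 ] ang 149.4 len 0.0918 [153. 136. 135.]
[(0.89, array([ 0.457, -0.353,  0.028])), (0.79, array([0.5812, 0.0551, 0.028 ])), (0.56, array([0.4326, 0.109 , 0.028 ])), (0.55, array([ 0.4492, -0.0167,  0.028 ]))]
top 0.79 [449. 217.] [ 0.4646 -0.3475  0.035 ] ang -29.0 len 0.0881 
top 0.52 [200. 188.] [0.55   0.2722 0.035 ] ang -166.6 len 0.1343 
top 0.49 [252. 228.] [0.4473 0.1413 0.035 ] ang -179.9 len 0.0472 
[(0.61, array([0.4411, 0.1169, 0.028 ])), (0.56, array([ 0.4679, -0.3442,  0.028 ]))]
```

View pics/w2.png

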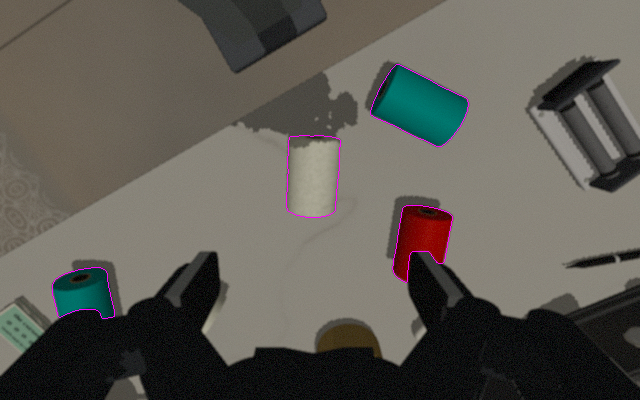

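The wide white roll is centred at pixel (312,176). I'll fit the cylinder silhouette to its mask and locate the feeder in the same picture.

```bash
cat >> h.py <<'E'
from scipy.optimize import minimize
def cylpts(x,y,a,z=.028,L=.08,r=.028):
    t=np.linspace(0,2*np.pi,40);u=np.array([np.cos(a),np.sin(a),0]);v=np.array([-u[1],u[0],0])
    return np.vstack([np.array([x,y,z])+s*L/2*u+r*np.outer(np.cos(t),v)+r*np.outer(np.sin(t),[0,0,1]) for s in(-1,1)])
def hullmask(uv):
    m=np.zeros((400,640),np.uint8);h=cv2.convexHull(uv.astype(np.float32))
    cv2.fillConvexPoly(m,np.round(h*16).astype(np.int32),255,cv2.LINE_AA,4);return m/255.
def fit(mask,pts,K,P,x0,ste=(.004,.004,.05)):
    f=lambda p:(lambda h:1-np.minimum(h,mask).sum()/np.maximum(h,mask).sum())(hullmask(proj(K,P,pts(*p))))
    s=np.vstack([x0]+[np.array(x0)+np.eye(3)[i]*ste[i] for i in range(3)])
    r=minimize(f,x0,method="Nelder-Mead",options=dict(initial_simplex=s,xatol=1e-5,fatol=1e-6));return r.x,r.fun
def show(r):return r[0][:2].round(4),np.degrees(r[0][2]).round(1),"1-IoU",round(r[1],3)
E
python3 - <<'E'
from h import *
K,P=cam("wrist")
for d in bot.masks_of("wrist","wide_roll_center"):
    e=d["extent"]
    if abs((e[0]+e[2])/2-312)<20: print("roll",show(fit(d["pixels"],cylpts,K,P,[.447,-.02,np.radians(150)])))
fp=np.array([[x,y,z] for x in(-.063,.063) for y in(-.041,.041) for z in (0,.005)])
Kt,Pt=cam("top")
im=cv2.imread("pics/top0.png")
for c in ("wrist","top","scene"):
    if c!="wrist": bot.camera(c)
    for n in("feeder",):
        for d in bot.mark_of(c,n):print(c,n,ray(*cam(c),d["uv"],0).round(4),d["uv"],d["confidence"])
E
```

```text
roll (array([ 0.4463, -0.0255]), np.float64(148.5), '1-IoU', np.float64(0.029))
wrist feeder [0.5461 0.2675 0.    ] [580.6, 124.5] 0.81
top feeder [0.5473 0.2788 0.    ] [200.9, 190.6] 0.95
scene feeder [0.548  0.2767 0.    ] [259.3, 298.4] 0.66
```

```bash
python3 -m pendant '[[[-0.6,-0.65,1,0,0.009,0.055,100],[0,0,4,0,0,0,100],[0,0,4,0,0,0,100],[0,0,4,0,0,0,100],[0,0,3,0,0,0,100]]]'
python3 -m pendant '[[[0,0,0,0,0,0,100]]]'
python3 - <<'E'
from h import *
K,P=cam("wrist");im=bot.camera("wrist")
for d in bot.masks_of("wrist","wide_roll_center"):
    e=d["extent"];print(e,d["confidence"])
    if abs((e[0]+e[2])/2-312)<60: print("roll",show(fit(d["pixels"],cylpts,K,P,[.446,-.025,np.radians(149)])))
h=cv2.convexHull(np.round(proj(K,P,cylpts(.446,-.025,np.radians(148.5)))).astype(np.int32));cv2.polylines(im,[h],True,(255,0,255))
cv2.imwrite("pics/w3.png",im[:,:,::-1])
E
```

```text
time: 5.82
ee_pos: [0.4497, -0.0328, 0.0744]
tcp_rot: [179.8, 0.8, 148.0]
wrist_force: [-0.0, 0.5, -0.1]
opening: 0.0854
time: 5.9
ee_pos: [0.4465, -0.0329, 0.0689]
tcp_rot: [-180.0, 0.4, 148.0]
wrist_force: [-0.9, 0.1, -0.9]
opening: 0.0854
[287.1, 143.1, 386.0, 296.6] 0.85
roll (array([ 0.4479, -0.0197]), np.float64(148.7), '1-IoU', np.float64(0.035))
[431.3, 0.0, 640.0, 150.5] 0.83
[483.9, 247.5, 599.5, 397.4] 0.62
```

View pics/w3.png

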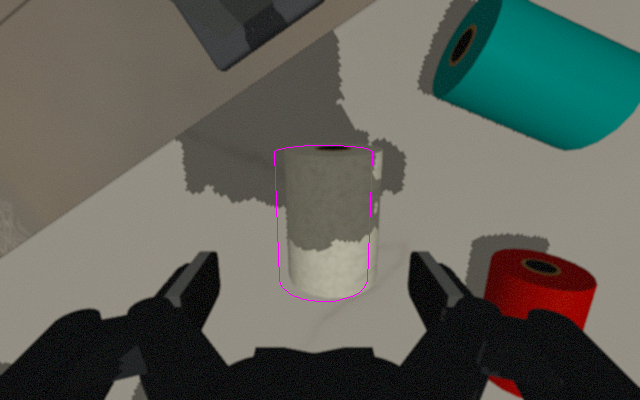

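The roll is slightly right of the jaw centre, at column 333 against 315. I'll shift 6 and 12 mm and lower.

```bash
python3 -m pendant '[[[0.6,1.2,0,0,0.007,0,100],[0,0,0,0,0,0,100],[0,0,2,0,0,0,100],[0,0,2,0,0,0,100]]]'; python3 -m pendant '[[[0,0,1.5,0,0,0,100],[0,0,0,0,0,0,100]]]'
python3 - <<'E'
from h import *
print(bot.get_obs()["ee_pos"])
K,P=cam("wrist");bot.camera("wrist")
for d in bot.masks_of("wrist","wide_roll_center")[:2]:
    e=d["extent"];print(e,d["confidence"])
    print("roll",show(fit(d["pixels"],cylpts,K,P,[.446,-.022,np.radians(149)])))
E
```

```text
time: 6.33
ee_pos: [0.4582, -0.0202, 0.0476]
tcp_rot: [179.4, 1.2, 148.0]
wrist_force: [0.8, 1.0, -0.6]
opening: 0.0854
time: 6.5
ee_pos: [0.4602, -0.0208, 0.0344]
tcp_rot: [179.3, 1.4, 148.0]
wrist_force: [0.4, 0.2, 0.1]
opening: 0.0855
[ 0.4602488  -0.02079924  0.03444866]
[243.4, 141.7, 364.0, 334.9] 0.96
roll (array([ 0.4481, -0.0193]), np.float64(148.9), '1-IoU', np.float64(0.035))
[481.8, 258.6, 621.1, 400.0] 0.68
roll (array([ 0.446, -0.022]), np.float64(149.0), '1-IoU', np.float64(1.0))
```

```bash
cat >> h.py <<'E'
def delta(x,y,z,yaw):
    o=bot.get_obs();R=Ro.from_euler("xyz",o["tcp_rot"],degrees=True);D=Ro.from_euler("xyz",[180,0,yaw],degrees=True)
    print("now",o["ee_pos"].round(4),o["tcp_rot"].round(1),"cm",(R.inv().apply(np.array([x,y,z])-o["ee_pos"])*100).round(2),"rad",(R.inv()*D).as_rotvec().round(3),"F",o["wrist_force"].round(1),"op",o["opening"].round(4),"t",o["time"].round(2))
E
python3 -c "
from h import *
delta(.448,-.0195,.0344,148.8)"
```

```text
Traceback (most recent call last):
  File "h.py", line 27, in delta
    print("now",o["ee_pos"].round(4),o["tcp_rot"].round(1),"cm",(R.inv().apply(np.array([x,y,z])-o["ee_pos"])*100).round(2),"rad",(R.inv()*D).as_rotvec().round(3),"F",o["wrist_force"].round(1),"op",o["opening"].round(4),"t",o["time"].round(2))
                                                                                                                                                                                                      ^^^^^^^^^^^^^^^^^^
AttributeError: 'float' object has no attribute 'round'
```

```bash
sed -i 's/o\["opening"\].round(4),"t",o\["time"\].round(2)/o["opening"],"t",o["time"]/' h.py
python3 -c "
from h import *
delta(.448,-.0195,.0344,148.8)"
```

```text
now [ 0.4613 -0.0208  0.0367] [179.2   1.5 148. ] cm [ 1.2  -0.59  0.19] rad [ 0.014  0.027 -0.014] F [-0.2 -0.2  0.7] op 0.08544676581121834 t 6.6
```

```bash
python3 -m pendant '[[[1.2,-0.6,0,0.014,0.027,-0.014,100],[0,0,0,0,0,0,100]]]'
python3 -c "
from h import *
delta(.448,-.0195,.007,148.8)"
```

```text
time: 6.77
ee_pos: [0.4495, -0.0199, 0.0403]
tcp_rot: [179.9, 0.2, 148.8]
wrist_force: [0.5, 1.1, -0.3]
opening: 0.0852
now [ 0.4495 -0.0199  0.0403] [179.9   0.2 148.8] cm [ 0.16 -0.05  3.33] rad [0.001 0.003 0.001] F [ 0.5  1.1 -0.3] op 0.08523892181992808 t 6.7667
```

```bash
python3 -m pendant '[[[0.2,-0.1,2,0,0.003,0,100],[0,0,0,0,0,0,100]]]'
python3 -c "
from h import *
delta(.448,-.0195,.007,148.8)"
```

```text
time: 6.93
ee_pos: [0.4504, -0.0201, 0.0241]
tcp_rot: [179.7, 0.4, 148.8]
wrist_force: [-0.8, 0.0, -1.1]
opening: 0.0855
now [ 0.4504 -0.0201  0.0241] [179.7   0.4 148.8] cm [ 0.25 -0.08  1.7 ] rad [0.005 0.007 0.   ] F [-0.8  0.  -1.1] op 0.08549025456602627 t 6.9333
```

```bash
python3 -m pendant '[[[0.4,-0.1,1.6,0.005,0.007,0,100],[0,0,0,0,0,0,100],[0,0,0,0,0,0,100]]]'
python3 - <<'E'
from h import *
delta(.448,-.0195,.007,148.8)
K,P=cam("wrist");bot.camera("wrist")
for d in bot.masks_of("wrist","wide_roll_center")[:1]:
    print("roll",show(fit(d["pixels"],cylpts,K,P,[.446,-.022,np.radians(149)])))
E
```

```text
time: 7.18
ee_pos: [0.4501, -0.0193, 0.0129]
tcp_rot: [179.8, 0.4, 148.8]
wrist_force: [1.1, -0.1, 0.0]
opening: 0.0849
now [ 0.4501 -0.0193  0.0129] [179.8   0.4 148.8] cm [ 0.17 -0.13  0.59] rad [ 0.003  0.007 -0.001] F [ 1.1 -0.1  0. ] op 0.08485548152737127 t 7.1833
roll (array([ 0.446, -0.022]), np.float64(149.0), '1-IoU', np.float64(1.0))
```

```bash
python3 -m pendant '[[[0.2,-0.1,0.6,0,0.007,0,100],[0,0,0,0,0,0,50],[0,0,0,0,0,0,50],[0,0,0,0,0,0,40],[0,0,0,0,0,0,40]]]' 30; python3 -m pendant '[[[0,0,0,0,0,0,40],[0,0,0,0,0,0,40],[0,0,0,0,0,0,40]]]' 30
python3 -c "
from h import *
delta(.448,-.0195,.18,148.8)"
```

```text
time: 7.7
ee_pos: [0.4491, -0.0193, 0.0089]
tcp_rot: [179.7, 0.1, 148.7]
wrist_force: [-0.3, -0.0, -1.0]
opening: 0.0551
time: 7.95
ee_pos: [0.4489, -0.0193, 0.0088]
tcp_rot: [179.7, 0.1, 148.7]
wrist_force: [0.3, -0.4, -0.4]
opening: 0.0552
now [ 0.4489 -0.0193  0.0088] [1.797e+02 1.000e-01 1.487e+02] cm [ 5.000e-02  1.000e-02 -1.712e+01] rad [ 0.005  0.002 -0.001] F [ 0.3 -0.4 -0.4] op 0.05523420417125988 t 7.95
```

Gripped (opening 55 mm). I'll lift.

```bash
python3 -m pendant '[[[0,0,-1,0,0,0,40],[0,0,-3,0,0,0,40],[0,0,-4,0,0,0,40],[0,0,-4,0,0,0,40],[0,0,-4,0,0,0,40]]]'; python3 -m pendant '[[[0,0,0,0,0,0,40]]]'
python3 -c "
from h import *
delta(.547,.2775,.17,193)"
```

```text
time: 8.37
ee_pos: [0.4426, -0.0195, 0.1673]
tcp_rot: [-179.8, -0.8, 148.7]
wrist_force: [0.7, -0.8, -1.5]
opening: 0.0547
time: 8.45
ee_pos: [0.4449, -0.0196, 0.1756]
tcp_rot: [179.9, -0.3, 148.8]
wrist_force: [1.2, -0.7, 0.3]
opening: 0.0551
now [ 0.4449 -0.0196  0.1756] [179.9  -0.3 148.8] cm [ 6.68 30.7   0.63] rad [ 0.003 -0.004 -0.772] F [ 1.2 -0.7  0.3] op 0.05511605777150601 t 8.45
```

```bash
python3 -m pendant '[[[0.9,3.8,0,0,0,0,40],[0.9,3.8,0,0,0,0,40],[0.9,3.8,0,0,0,0,40],[0.9,3.8,0,0,0,0,40],[0.9,3.8,0,0,0,0,40]]]'; python3 -m pendant '[[[0,0,0,0,0,-0.12,40],[0,0,0,0,0,-0.12,40],[0,0,0,0,0,-0.12,40],[0,0,0,0,0,-0.12,40],[0,0,0,0,0,-0.12,40]]]'; python3 -m pendant '[[[0,0,0,0,0,-0.12,40],[0,0,0,0,0,-0.05,40],[0,0,0,0,0,0,40],[0,0,0,0,0,0,40]]]'
python3 - <<'E'
from h import *
delta(.547,.2775,.17,193)
K,P=cam("wrist");im=bot.camera("wrist");cv2.imwrite("pics/w4.png",im[:,:,::-1])
for d in bot.mark_of("wrist","feeder"):print(ray(K,P,d["uv"],0),d["uv"],d["confidence"])
for d in bot.masks_of("wrist","feeder"):print(d["extent"],d["confidence"])
E
```

```text
time: 8.87
ee_pos: [0.5085, 0.1663, 0.186]
tcp_rot: [179.6, 0.3, 148.0]
wrist_force: [1.0, -0.3, -1.0]
opening: 0.0551
time: 9.28
ee_pos: [0.5094, 0.1756, 0.1873]
tcp_rot: [179.8, 0.5, -176.5]
wrist_force: [0.5, -2.0, -0.7]
opening: 0.055
time: 9.62
ee_pos: [0.5091, 0.176, 0.1896]
tcp_rot: [179.9, 0.6, -166.0]
wrist_force: [-0.3, 0.4, -1.2]
opening: 0.055
now [0.5091 0.176  0.1896] [ 179.9    0.6 -166. ] cm [-6.12  8.92  2.04] rad [0.003 0.01  0.018] F [-0.3  0.4 -1.2] op 0.05501453587498999 t 9.6167
[0.54996976 0.27857103 0.        ] [393.3, 228.9] 0.59
```

View pics/w4.png

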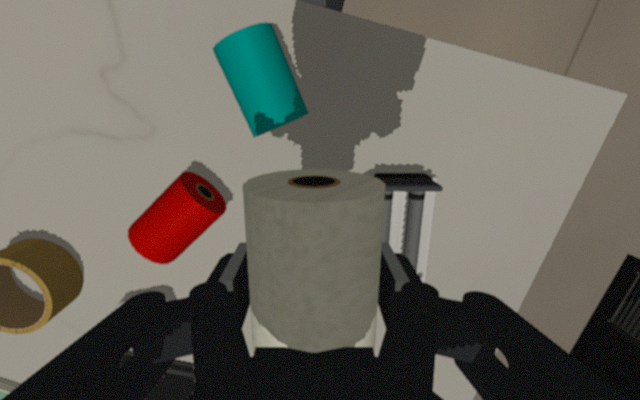

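The held roll is aligned almost parallel to the feeder, whose near end shows at (408,185). The roll hides the rest, so I'll back off sideways to see the whole feeder.

```bash
python3 -m pendant '[[[-3,-2.5,0,0,0.005,0,40],[-3,-2.5,0,0,0.005,0.018,40],[0,0,0,0,0,0,40],[0,0,0,0,0,0,40]]]'
python3 - <<'E'
from h import *
delta(.548,.278,.17,193)
K,P=cam("wrist");np.save("P5.npy",P);im=bot.camera("wrist");cv2.imwrite("pics/w5.png",im[:,:,::-1])
for d in bot.mark_of("wrist","feeder"):print(ray(K,P,d["uv"],0),d["uv"],d["confidence"])
for d in bot.masks_of("wrist","feeder"):print(d["extent"],d["confidence"]);np.save("m5.npy",d["pixels"])
E
```

```text
time: 10.1
ee_pos: [0.5806, 0.1409, 0.1881]
tcp_rot: [179.8, -0.2, -167.2]
wrist_force: [-0.5, -0.4, -1.1]
opening: 0.0548
now [0.5806 0.1409 0.1881] [ 179.8   -0.2 -167.2] cm [ 0.14 14.08  1.85] rad [ 0.003 -0.004 -0.004] F [-0.5 -0.4 -1.1] op 0.05480940954563681 t 10.1
[0.54889863 0.27830681 0.        ] [446.5, 174.4] 0.85
[404.1, 107.1, 507.3, 246.1] 0.61
```

View pics/w5.png

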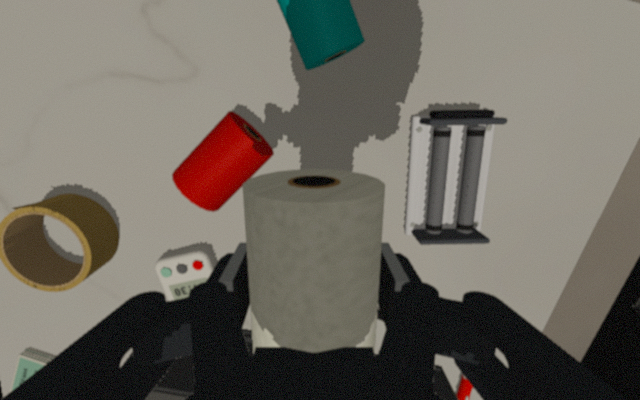

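```bash
python3 - <<'E'
from h import *
P=np.load("P5.npy");K=cam("wrist")[0]
im=cv2.imread("pics/w5.png");g=cv2.cvtColor(im,6)
A=[[],[]]
for r in range(145,218,3):
    b=(g[r,415:490]<115);idx=np.flatnonzero(np.diff(np.r_[0,b,0].astype(int)));runs=[(idx[i]+415,idx[i+1]+414) for i in range(0,len(idx),2) if idx[i+1]-idx[i]>8]
    if r%12==1:print(r,runs,)
    if len(runs)==2:
        for i in(0,1):A[i].append(ray(K,P,(sum(runs[i])/2,r),.022)[:2])
L=[]
for a in A:
    a=np.array(a);vx,vy,x,y=cv2.fitLine(a.astype(np.float32),cv2.DIST_HUBER,0,.01,.01).ravel();L.append((vx,vy,x,y));print(len(a),np.degrees(np.arctan2(vy,vx)).round(1))
u=np.array(L[0][:2])+np.array(L[1][:2])*np.sign(np.dot(L[0][:2],L[1][:2]));u/=np.linalg.norm(u);u*=-np.sign(u[0]);n=np.array([-u[1],u[0]])
off=[n@np.array(l[2:]) for l in L];print("axis",np.degrees(np.arctan2(u[1],u[0])),"spacing",off[1]-off[0],"n",n,"mid",np.mean(off),"mark's n",n@[.5485,.2783])
for r,c in((124,460),(236,450)):print(u@(ray(K,P,(c,r),.04)[:2]))
print("mark u",u@[.5485,.2783], "top inner edge -> expect c+.055 / c-.055")
a=np.radians(193)
c=[.5485,.2783];Rz=np.array([[np.cos(a),-np.sin(a)],[np.sin(a),np.cos(a)]])
def w(p):return [*(np.array(c)+Rz@p[:2]),p[2]]
for s in(-.055,.055):
  q=proj(K,P,[w([s,y,z]) for y,z in((-.035,0),(-.035,.04),(.035,.04),(.035,0))]);cv2.polylines(im,[np.round(q).astype(np.int32)],False,(0,0,255))
for y in(-.016,.016):
  q=proj(K,P,[w([-.055,y,.022]),w([.055,y,.022])]);cv2.polylines(im,[np.round(q).astype(np.int32)],False,(0,255,0))
cv2.imwrite("pics/w5o.png",cv2.resize(im[90:260,390:530],None,fx=4,fy=3.5,interpolation=2)[:600])
E
```

```text
145 [(np.int64(430), np.int64(448)), (np.int64(462), np.int64(482))]
157 [(np.int64(428), np.int64(447)), (np.int64(460), np.int64(481))]
169 [(np.int64(428), np.int64(446)), (np.int64(459), np.int64(479))]
181 [(np.int64(427), np.int64(445)), (np.int64(458), np.int64(477))]
193 [(np.int64(426), np.int64(444)), (np.int64(456), np.int64(476))]
205 [(np.int64(426), np.int64(443)), (np.int64(456), np.int64(474))]
217 [(np.int64(424), np.int64(441)), (np.int64(454), np.int64(473))]
25 14.3
25 13.8
axis -165.98253 spacing -0.031548545 n [ 0.24221744 -0.97022206] mid -0.13369709 mark's n -0.13715653427690266
-0.5457525942746946
-0.6531089771059183
mark u -0.5995759102270007 top inner edge -> expect c+.055 / c-.055
```

View pics/w5o.png

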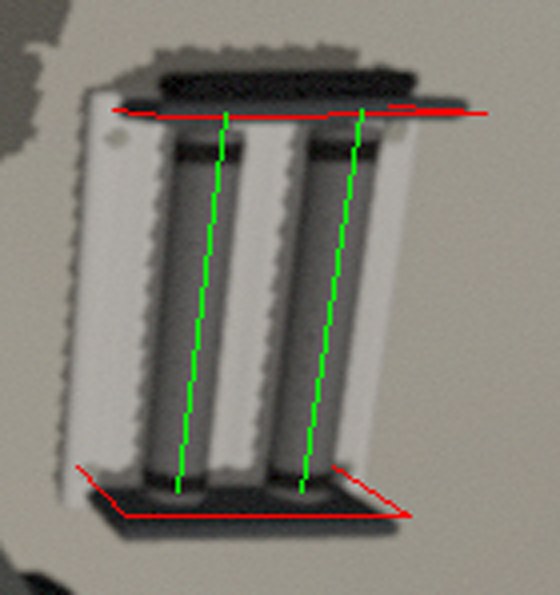

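The overlay matches to within about 2 px. The cheek with the belt cover is at the top and the model's roller lines sit slightly to the right. I'll refine with the crisp right-hand edges of the rollers, since shadow blurs the left ones.

```bash
cat > f.py <<'E'
from h import *
from scipy.optimize import least_squares
P=np.load("P5.npy");K=cam("wrist")[0];g=cv2.cvtColor(cv2.imread("pics/w5.png"),6).astype(float)
rows=np.arange(145,219,4)
def edge(r,c0):
    s=cv2.GaussianBlur(g[r-1:r+2].mean(0)[None],(5,1),0)[0];d=np.diff(s);j=np.arange(c0-8,c0+9);k=j[np.argmax(d[j])]
    p,q,t=d[k-1],d[k],d[k+1];return k+.5+.5*(p-t)/(p-2*q+t)
guess=lambda r,i:(449-(r-145)*7/72) if i==0 else (482.5-(r-145)*9.5/72)
E=np.array([[edge(r,int(round(guess(r,i)))) for r in rows] for i in(0,1)])
def model(p):
    x,y=.549+.242*p[0],.276-.97*p[0];a=p[1];out=[]
    for s in(-1,1):
        cx,cy=x-np.sin(a)*.016*s,y+np.cos(a)*.016*s
        m=[]
        pts=proj(K,P,cylpts(cx,cy,a,.022,.108,.008));h=cv2.convexHull(pts.astype(np.float32))[:,0]
        h2=np.vstack([h,h[:1]])
        for r in rows:
            m.append(max(h2[i,0]+(r-h2[i,1])*(h2[i+1,0]-h2[i,0])/(h2[i+1,1]-h2[i,1]) for i in range(len(h)) if (h2[i,1]-r)*(h2[i+1,1]-r)<0))
        out.append(m)
    o=np.array(out);return o[np.argsort(o[:,0])]
r=least_squares(lambda p:(model(p)-E).ravel(),[0,np.radians(193.8)],loss="soft_l1",x_scale=[.001,.01],diff_step=1e-3)
print(E[:,::6].round(1));res=(model(r.x)-E);print("n off",r.x[0],"yaw",np.degrees(r.x[1]),"res mean per roller",res.mean(1),"std",res.std())
print("centre",.549+.242*r.x[0],.276-.97*r.x[0])
E
python3 f.py
```

```text
[[449.3 446.9 444.5 442.3]
 [483.1 479.9 476.9 473.8]]
n off -0.00021583807821009505 yaw 193.93641086915648 res mean per roller [ 0.03888308 -0.03838875] std 0.060217552005431656
centre 0.5489477671850732 0.2762093629358638
```

```bash
python3 -c "
from h import *
delta(.549,.2762,.188,193.9)"
python3 -m pendant '[[[0,3.5,0,0,0,-0.01,40],[0,3.5,0,0,0,0,40],[0,3.5,0,0,0,0,40],[0,2.5,0,0,0,0,40],[0,0,0,0,0,0,40]]]'
python3 -m pendant '[[[0,0,0,0,0,0,40]]]'
python3 -c "
from h import *
delta(.549,.2762,.075,193.9)"
```

```text
now [0.5794 0.1417 0.1886] [ 179.8   -0.2 -167.1] cm [-0.04 13.79  0.1 ] rad [ 0.003 -0.003 -0.018] F [ 0.6  0.1 -1.3] op 0.05472594149327495 t 10.25
time: 10.67
ee_pos: [0.5452, 0.2728, 0.1918]
tcp_rot: [179.8, 0.0, -166.7]
wrist_force: [0.7, 0.2, -1.1]
opening: 0.055
time: 10.75
ee_pos: [0.544, 0.2743, 0.1924]
tcp_rot: [179.8, 0.1, -166.6]
wrist_force: [-0.1, -0.6, -1.8]
opening: 0.055
now [0.544  0.2743 0.1924] [ 1.798e+02  1.000e-01 -1.666e+02] cm [-0.52  0.02 11.74] rad [ 0.004  0.001 -0.008] F [-0.1 -0.6 -1.8] op 0.05500216465703531 t 10.75
```

```bash
python3 -m pendant '[[[-0.5,0,2.5,0.004,0,-0.008,40],[0,0,3,0,0,0,40],[0,0,3,0,0,0,40],[0,0,2.5,0,0,0,40],[0,0,0,0,0,0,40]]]'
python3 -m pendant '[[[0,0,0,0,0,0,40]]]'
python3 -c "
from h import *
delta(.549,.2762,.045,193.9)"
```

```text
time: 11.17
ee_pos: [0.5485, 0.2758, 0.0841]
tcp_rot: [179.9, 0.6, -166.0]
wrist_force: [-0.3, -0.7, -2.3]
opening: 0.0551
time: 11.25
ee_pos: [0.548, 0.2752, 0.0846]
tcp_rot: [179.9, 0.6, -166.0]
wrist_force: [0.2, -0.8, -0.6]
opening: 0.0553
now [0.548  0.2752 0.0846] [ 179.9    0.6 -166. ] cm [-0.08  0.07  3.96] rad [0.001 0.01  0.002] F [ 0.2 -0.8 -0.6] op 0.05528384589018455 t 11.25
```

```bash
python3 -m pendant '[[[-0.1,0.1,2,0,0.01,0,40],[0,0,1.5,0,0,0,40],[0,0,0,0,0,0,40],[0,0,0,0,0,0,40]]]'
python3 - <<'E'
from h import *
delta(.549,.2762,.035,193.9)
S=[bot.camera(c)[:,:,::-1] for c in("scene","top")]
o=bot.get_obs();z=o["ee_pos"][2]+.0192;x,y=o["ee_pos"][:2]
ims=[]
for c,im,(r,cc) in zip(("scene","top"),S,((230,200),(130,140))):
    im=im.copy();K,P=cam(c);q=cv2.convexHull(proj(K,P,cylpts(x,y,np.radians(193.9),z)).astype(np.float32));f=5
    a=cv2.resize(im[r:r+110,cc:cc+120],None,fx=3.3,fy=5,interpolation=2);ims.append(a)
cv2.imwrite("pics/st.png",np.hstack(ims))
E
```

```text
time: 11.58
ee_pos: [0.5512, 0.2766, 0.0527]
tcp_rot: [179.8, 0.3, -166.1]
wrist_force: [-0.3, 0.5, -0.7]
opening: 0.0549
now [0.5512 0.2766 0.0527] [ 179.8    0.3 -166.1] cm [0.23 0.01 1.77] rad [0.003 0.005 0.   ] F [-0.3  0.5 -0.7] op 0.054909480800293634 t 11.5833
```

View pics/st.png

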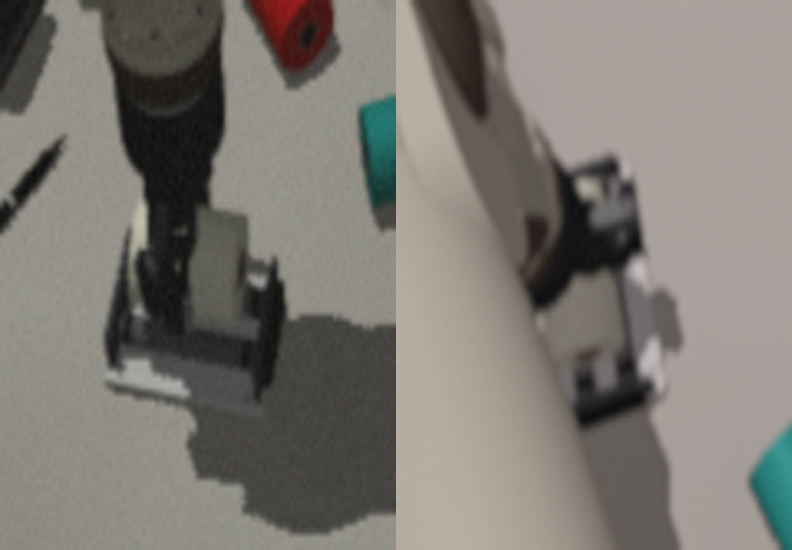

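Both views show the roll just above the rollers, between the cheeks. I'll lower in small steps and watch the force.

```bash
python3 -m pendant '[[[0.2,0,1,0.003,0.005,0,40],[0,0,0,0,0,0,40],[0,0,0,0,0,0,40]]]'
python3 -c "
from h import *
delta(.549,.2762,.035,193.9)"
```

```text
time: 11.93
ee_pos: [0.5505, 0.2768, 0.0446]
tcp_rot: [180.0, 0.2, -166.1]
wrist_force: [0.6, 1.0, -0.1]
opening: 0.055
now [0.5505 0.2768 0.0446] [ 180.     0.2 -166.1] cm [ 0.16 -0.03  0.96] rad [0.    0.004 0.   ] F [ 0.6  1.  -0.1] op 0.05497341890593368 t 11.9333
```

```bash
python3 -m pendant '[[[0.1,0,0.4,0,0.002,0,40],[0,0,0,0,0,0,40],[0,0,0,0,0,0,40]]]'
python3 -c "
from h import *
delta(.549,.2762,.035,193.9)"
```

```text
time: 12.18
ee_pos: [0.5495, 0.2768, 0.0407]
tcp_rot: [180.0, 0.1, -166.1]
wrist_force: [-0.2, 0.0, -0.9]
opening: 0.0552
now [0.5495 0.2768 0.0407] [ 1.800e+02  1.000e-01 -1.661e+02] cm [ 0.07 -0.04  0.57] rad [0.001 0.002 0.   ] F [-0.2  0.  -0.9] op 0.055150390195200114 t 12.1833
```

```bash
python3 -m pendant '[[[0.05,-0.04,0.35,0,0.002,0,40],[0,0,0,0,0,0,40],[0,0,0,0,0,0,40]]]'
python3 -m pendant '[[[0,0,0.1,0,0,0,40],[0,0,0,0,0,0,40]]]'
python3 -m pendant '[[[0,0,0.1,0,0,0,40],[0,0,0,0,0,0,40]]]'
python3 -c "
from h import *
delta(.549,.2762,.035,193.9)"
```

```text
time: 12.43
ee_pos: [0.5492, 0.2762, 0.0371]
tcp_rot: [180.0, 0.0, -166.1]
wrist_force: [-0.3, 0.5, -1.7]
opening: 0.0553
time: 12.6
ee_pos: [0.5492, 0.2762, 0.0359]
tcp_rot: [180.0, 0.0, -166.1]
wrist_force: [0.8, -0.1, -1.3]
opening: 0.0553
time: 12.77
ee_pos: [0.5493, 0.2764, 0.0352]
tcp_rot: [179.9, 0.0, -166.1]
wrist_force: [0.5, -0.0, -1.7]
opening: 0.0546
now [0.5493 0.2764 0.0352] [ 179.9    0.  -166.1] cm [ 0.04 -0.02  0.02] rad [0.001 0.001 0.   ] F [ 0.5 -0.  -1.7] op 0.05462535032324613 t 12.7667
```

```bash
for k in 1; do python3 -m pendant '[[[0,0,0.08,0,0,0,40],[0,0,0,0,0,0,40]]]'
python3 -m pendant '[[[0,0,0.08,0,0,0,40],[0,0,0,0,0,0,40]]]';done
python3 -c "
from h import *
f=[]
for i in range(1):delta(.549,.2762,.035,193.9)"
```

```text
time: 12.93
ee_pos: [0.5495, 0.2767, 0.0352]
tcp_rot: [179.9, 0.1, -166.1]
wrist_force: [-0.5, -0.2, -1.7]
opening: 0.0548
time: 13.1
ee_pos: [0.5497, 0.2768, 0.0351]
tcp_rot: [179.9, 0.1, -166.1]
wrist_force: [-0.2, 0.4, -2.3]
opening: 0.0549
now [0.5497 0.2768 0.0351] [ 1.799e+02  1.000e-01 -1.661e+02] cm [ 0.08 -0.04  0.01] rad [0.002 0.002 0.001] F [-0.2  0.4 -2.3] op 0.054868685110133424 t 13.1
```

```bash
python3 -m pendant '[[[0.05,-0.04,0.15,0,0,0,40],[0,0,0,0,0,0,40]]]'
python3 -m pendant '[[[0,0,0.15,0,0,0,40],[0,0,0,0,0,0,40]]]'
python3 -c "
from h import *
delta(.549,.2762,.035,193.9)"
```

```text
time: 13.27
ee_pos: [0.5501, 0.2769, 0.0353]
tcp_rot: [179.9, 0.3, -166.1]
wrist_force: [-0.4, -0.3, -2.2]
opening: 0.0552
time: 13.43
ee_pos: [0.5504, 0.277, 0.0351]
tcp_rot: [179.8, 0.4, -166.1]
wrist_force: [-0.9, -0.3, -1.0]
opening: 0.055
now [0.5504 0.277  0.0351] [ 179.8    0.4 -166.1] cm [ 0.16 -0.04  0.01] rad [0.003 0.007 0.001] F [-0.9 -0.3 -1. ] op 0.05498795792966835 t 13.4333
```

```bash
python3 -m pendant '[[[0.16,-0.04,0.2,0.003,0.007,0,40]]]'
python3 -c "
from h import *
print(bot.get_obs()['q'].round(2),bot.get_obs()['joint_efforts'].round(1))"
python3 -m pendant '[[[0,0,0.2,0,0,0,40]]]'
python3 -c "
from h import *
print(bot.get_obs()['q'].round(2),bot.get_obs()['joint_efforts'].round(1))
delta(.549,.2762,.035,193.9)"
```

```text
time: 13.52
ee_pos: [0.5504, 0.2769, 0.0348]
tcp_rot: [180.0, 0.2, -166.1]
wrist_force: [2.4, 2.1, 18.7]
opening: 0.0552
[ 2.671e+01  1.442e+01 -9.500e-01  7.440e+01 -1.000e-02  1.277e+01] [ -0.5 -50.7  34.5   1.2  -0.2  -0. ]
time: 13.6
ee_pos: [0.5508, 0.2771, 0.0347]
tcp_rot: [179.9, 0.3, -166.1]
wrist_force: [-11.6, -5.0, 23.6]
opening: 0.0552
[ 2.671e+01  1.440e+01 -9.900e-01  7.430e+01 -1.000e-02  1.277e+01] [ -0.3 -49.5  41.4  -5.2  -0.2   0. ]
now [0.5508 0.2771 0.0347] [ 179.9    0.3 -166.1] cm [ 0.2  -0.04 -0.03] rad [0.001 0.005 0.001] F [-11.6  -5.   23.6] op 0.05519906176335956 t 13.6
```

Contact is confirmed: Fz is +24 N with only about 2 N across the rollers, so the roll is seated on both. I'll relax the press, then open in small steps.

```bash
python3 -m pendant '[[[0,0,0,0,0,0,40],[0,0,0,0,0,0,40],[0,0,0,0,0,0,40]]]' 20
python3 -m pendant '[[[0,0,0,0,0,0,64],[0,0,0,0,0,0,65],[0,0,0,0,0,0,66],[0,0,0,0,0,0,67],[0,0,0,0,0,0,68]]]'
python3 -m pendant '[[[0,0,0,0,0,0,70],[0,0,0,0,0,0,73],[0,0,0,0,0,0,78],[0,0,0,0,0,0,85],[0,0,0,0,0,0,92]]]'
python3 -m pendant '[[[0,0,0,0,0,0,100],[0,0,0,0,0,0,100],[0,0,0,0,0,0,100]]]'
python3 -c "
from h import *
delta(.549,.2762,.16,193.9)"
```

```text
time: 13.85
ee_pos: [0.5509, 0.277, 0.035]
tcp_rot: [180.0, 0.3, -166.1]
wrist_force: [-0.3, -0.5, 2.7]
opening: 0.055
time: 14.27
ee_pos: [0.5506, 0.2768, 0.0337]
tcp_rot: [180.0, 0.2, -166.1]
wrist_force: [-0.6, -0.1, -1.0]
opening: 0.0584
time: 14.68
ee_pos: [0.5503, 0.2765, 0.0327]
tcp_rot: [-180.0, 0.2, -166.1]
wrist_force: [-0.4, -0.2, 0.5]
opening: 0.0783
time: 14.93
ee_pos: [0.5503, 0.2765, 0.0327]
tcp_rot: [-180.0, 0.2, -166.1]
wrist_force: [0.7, -0.2, -0.5]
opening: 0.0855
now [0.5503 0.2765 0.0327] [-180.     0.2 -166.1] cm [  0.1   -0.   -12.73] rad [-0.     0.003  0.   ] F [ 0.7 -0.2 -0.5] op 0.08549793216324544 t 14.9333
```

```bash
python3 -m pendant '[[[0,0,-0.8,0,0,0,100],[0,0,-1.5,0,0,0,100],[0,0,-2,0,0,0,100],[0,0,-2,0,0,0,100],[0,0,-2,0,0,0,100]]]'
python3 -m pendant '[[[0,0,-3,0,0,0,100],[0,0,-3,0,0,0,100],[0,-3,-2,0,0,0,100],[0,-3,0,0,0,0,100],[0,0,0,0,0,0,100]]]'
python3 -m pendant '[[[0,0,0,0,0,0,100],[0,0,0,0,0,0,100]]]'
cat > c.py <<'E'
import sys
from h import *
K,P=cam("wrist");im=bot.camera("wrist");print(bot.get_obs()["time"],bot.get_obs()["ee_pos"])
for d in bot.masks_of("wrist","wide_roll_center"):
    r=fit(d["pixels"],lambda x,y,a:cylpts(x,y,a,.054),K,P,[.549,.276,np.radians(194)])
    if r[1]<.5:print(d["extent"],show(r))
cv2.imwrite(sys.argv[1],im[:,:,::-1])
E
python3 c.py pics/w6.png
```

```text
time: 15.35
ee_pos: [0.5476, 0.2752, 0.1154]
tcp_rot: [-179.9, -0.3, -166.1]
wrist_force: [-0.1, 0.3, -0.2]
opening: 0.0854
time: 15.77
ee_pos: [0.563, 0.2172, 0.2081]
tcp_rot: [-179.9, 0.2, -165.8]
wrist_force: [0.7, 0.5, -0.2]
opening: 0.0857
time: 15.93
ee_pos: [0.5636, 0.2163, 0.2104]
tcp_rot: [-180.0, 0.4, -166.0]
wrist_force: [0.7, 0.2, -0.2]
opening: 0.0854
15.9833 [0.56349126 0.21662265 0.21030987]
[350.7, 135.7, 413.2, 232.2] (array([0.5502, 0.2767]), np.float64(193.0), '1-IoU', np.float64(0.048))
```

View pics/w6.png

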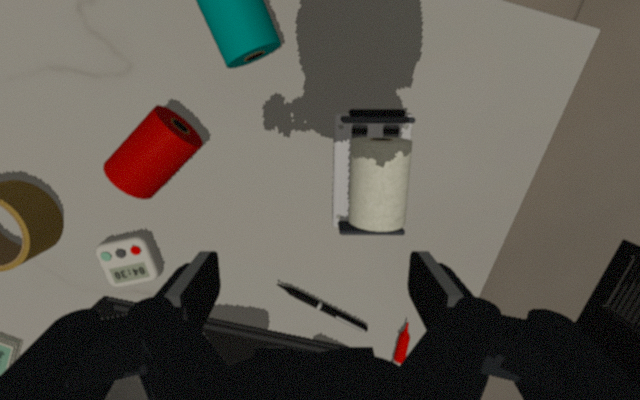

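The roll lies between the cheeks at (380,185), and the fit puts it about 1 mm from the feeder centre. I'll wait a moment and check that it is at rest.

```bash
python3 -m pendant '[[[0,0,0,0,0,0,100],[0,0,0,0,0,0,100],[0,0,0,0,0,0,100],[0,0,0,0,0,0,100],[0,0,0,0,0,0,100]]]'; python3 c.py pics/w7.png; python3 - <<'E'
import cv2,numpy as np
from h import *
a,b=[cv2.imread(f"pics/w{i}.png",0).astype(np.float32)[100:245,320:430] for i in(6,7)]
print("shift px",cv2.phaseCorrelate(a,b),"diff",np.abs(a-b).mean())
bot.camera("scene")
for d in bot.mark_of("scene","narrow_roll_center"):print("narrow",ray(*cam("scene"),d["uv"],.028).round(4),d["confidence"])
bot.job_done()
E
```

```text
time: 16.45
ee_pos: [0.5618, 0.2192, 0.2076]
tcp_rot: [-180.0, 0.1, -165.7]
wrist_force: [-0.7, 0.6, -0.4]
opening: 0.0855
16.5 [0.5618233  0.21916992 0.20754458]
[346.6, 138.0, 411.9, 239.7] (array([0.5498, 0.2764]), np.float64(193.9), '1-IoU', np.float64(0.042))
shift px ((-1.0250629010512924, 0.7584038686128594), 0.22135605324639215) diff 10.403574
narrow [ 0.5352 -0.2253  0.028 ] 0.76
the job is handed in; nothing more can be done
```

The wide white roll is lying in the feeder hollow, between the two end cheeks, and I have handed the job in. It took about 16.5 s of the 32 s allowed.

- **Placing:** I lowered it until the wrist force showed it bearing on the rollers. It read about 24 N down, with only about 2 N across them, so the roll was seated on both. I eased the press off before opening the fingers slowly and lifting straight up.
- **Position:** The last fit puts the roll centre at (0.5498, 0.2764) with its axis at 193.9°. The feeder was measured at (0.549, 0.2762) and 193.9°, so the roll is within about 1 mm of the middle.
- **At rest:** Two fits about 0.5 s apart agree to 0.5 mm and 0.9°. The straight image comparison was no use, because the arm drifted about 3 mm between the two pictures.
- **Rollers:** I did not measure their turn directly, and saw no sign that they were set spinning.
- **Narrow roll:** I never went near it. Its last scene-camera fix is about 8 mm from the first, which I put down to noise in the detection.
- **Fault on the way:** Joint 6 reached its 180° range end early on, so I turned the gripper half round and grasped the roll that way.

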